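# Lay out a drive kit on its outline pads by shape and key side

### The job

Lay each of the four machined parts (brass gear, square flange, and the two blue lever arms that differ only in the side their orange key block is on) flat on the white pad that bears its own outline, so that each covers its outline: the square flange squared up with its outline, and each lever on the pad whose key block is on the same side, the same way round as drawn. The gear may be turned any way; leave everything lying still.

Things in the scene. Friction and masses are not known exactly. Their poses are not given: they have to be found in the camera images.
- gear: Brass spur gear, loose, lying flat with its hub up, about 0.30 kg. Toothed disc 58 mm across and 14 mm thick; on it a round hub 28 mm across that rises to 40 mm above the underside: grip it by the hub. Origin: centre of the underside, z up; its yaw does not matter.
- flange: Square flange bearing, loose, lying flat with its hub up, about 0.35 kg: dark steel plate 64 x 64 mm and 12 mm thick with a white dot at each corner; on it a bright steel round hub 30 mm across that rises to 40 mm above the underside: grip it by the hub. Origin: centre of the underside, z up, x and y square to the plate's edges (any quarter turn is as good).
- lever_a: Blue lever arm, loose, flat, 24 mm high, 0.22 kg; x to its thin end, z up; starts within 1.2 rad of world x. Origin: underside, mid-shank (26 mm wide in y), where to grip it. Round thick end 40 across at x -38 mm, round thin end 26 across at x +42. Orange key block at the thick end, 24 long, on the left (+y) side (looking from thick to thin end), out to y +38. Mass centre near x -10.
- lever_b: Blue lever arm, loose, flat, 24 mm high, 0.22 kg; x to its thin end, z up; starts within 1.2 rad of world x. Origin: underside, mid-shank (26 mm wide in y), where to grip it. Round thick end 40 across at x -38 mm, round thin end 26 across at x +42. Orange key block at the thick end, 24 long, on the right (-y) side (looking from thick to thin end), out to y -38. Mass centre near x -10.
- lever_a_tip (a point): Centre of the thin end of lever_a, at (42, 0, 12) mm in its frame: tells which way round it lies.
- lever_b_tip (a point): Centre of the thin end of lever_b, at (42, 0, 12) mm in its frame: tells which way round it lies.
- gear_pad: Thin white board fixed to the bench, 90 x 90 mm and 5 mm thick, printed with the black outline of the gear (a black toothed disc). Origin: centre of its underside (z up), which is also where the part's origin belongs, 5 mm higher.  Its x axis is within 0.4 rad of world x.
- flange_pad: Thin white board fixed to the bench, 90 x 90 mm and 5 mm thick, printed with the black outline of the square flange (a black square). Origin: centre of its underside (z up), which is also where the part's origin belongs, 5 mm higher. The printed square is parallel to the pad's x and y. Its x axis is within 0.4 rad of world x.
- lever_a_pad: Thin white board fixed to the bench, 130 (x) x 94 (y) mm and 5 mm thick, printed with the black outline of lever_a (key block on the +y, left side). Origin: centre of its underside (z up), which is also where the part's origin belongs, 5 mm higher. The outline has the lever's own frame: thin end towards +x of the pad. Its x axis is within 0.4 rad of world x.
- lever_b_pad: Thin white board fixed to the bench, 130 (x) x 94 (y) mm and 5 mm thick, printed with the black outline of lever_b (key block on the -y, right side). Origin: centre of its underside (z up), which is also where the part's origin belongs, 5 mm higher. The outline has the lever's own frame: thin end towards +x of the pad. Its x axis is within 0.4 rad of world x.
There are look-alikes about, which are no part of the job. Leave any brown or turquoise look-alike of the lever_b alone.

How it is judged:
By the outcome, as a careful person would: the job done as asked, in the order asked, and still so for the second after the job is handed in, with the robot touching nothing.
It also fails if it takes over 99 s, if anything falls off the work surface, if the arm or the gripper's body presses on something with over 40 N, if the wrist force passes 120 N, or if a joint passes its speed limit or range.

### The arm

A 6-joint arm with a two-finger parallel gripper is mounted at the origin on the work surface. World frame = base frame: x ahead of the robot, y to its left, z up, the work surface at z = 0. Lengths are in m, angles in rad, forces in N, time in s.
With the tool pointing down it reaches from about 0.25 to 0.775 m from the base axis. Payload 4 kg.
Tool frame: the origin (TCP) lies between the finger pads; the fingertips stand 14 mm ahead of it and the grasp point (between the pads) lies 5 mm behind it (tip_reach is the distance from the TCP to the fingertips, in m); z points along the fingers, y is the line along which they close (so a half turn about z gives the same grasp; the last joint's range is limited). The gripper opens to 94 mm and grips with 3 to 60 N. Pads are 16 mm wide; open, the fingers measure 119 mm over their backs; the gripper's body (75 mm by 177 mm) begins 78 mm behind the grasp point.
Start: joints at [-1.277, 0.087, 1.371, -0, 1.684, -0.103], TCP at [0.213, -0.507, 0.22] pointing down, gripper open.
Joint ranges: [-3.1, 3.1], [-0.76, 2.03], [0.27, 2.55], [-1.08, 4.22], [0.17, 2.65], [-2.57, 2.57]. Speed limits (rad/s): [2.79, 2.79, 3.14, 3.14, 3.14, 3.14].

### API

Orientations are given as [roll, pitch, yaw] about the fixed x, y, z axes, in that order (R = Rz(yaw) Ry(pitch) Rx(roll)).
In Python, from bench import * gives the robot as it stands. The module is installed in compiled form; this text tells all that it offers.
- The arm moves only by the tool servo_tool, never from a script. Its argument "targets" is a list of rows, each a list of 4 numbers: the shift along the tool's x, y, z in cm, then the turn about the tool's z in degrees. A call has 1 to 8 rows; each row is the pose to reach, as a shift and turn from the pose commanded when the call began, along the tool's axes at that moment; what a row does not reach only later rows make up. A row lasts 1/8 s, in which the tool goes at most 62.5 mm and 10.7 degrees, less where a joint would pass 70% of its speed; a pose out of reach is approached as far as the arm can. A call with a gripper value outside its range is refused whole. "claw" is the closure in counts, from 0 (fully open) to 255 (shut), set as the call begins (left out, the last holds). The fingers move at their own pace and stop on an object; the grip force is fixed at half the most. Time passes only in rows, so rows that repeat a pose let the fingers close. It gives the time, the measured TCP pose, the force, the opening and the grip force at its end, in the units of the state.
- get_obs(): the state, without advancing time (a new reading comes with each control period).
- snapshot(name): name is "scene" or "top" or "wrist"; returns the picture (384x512x3 uint8, blue, green, red); there is no depth.
- camera_model(name): a dict with "camera_matrix" (3x3 intrinsics, pixels), "camera_from_world" (4x4, takes a point from world to camera coordinates). Camera axes: x right, y up, looking along -z (the intrinsics and any distortion apply to the point x, -y, -z); pixel columns grow to the right and rows downward; lengths in m; the calibration is good to about 2 mm. A picture is of the moment at which its call begins: read the wrist's pose just before it. camera_model takes no time and is no camera call; for the wrist camera it gives the pose at the moment of the call.
- close_job(): hands the job in; it is judged then, once.
The state is a dict: "time": time; "joint_positions": joint angles; "qvel": joint speeds; "joint_torque": joint torques, N m; "tool_pos": TCP position; "ee_rot": TCP orientation; "wrist_force": force on the tool from outside, world axes, zero at the start; "wrist_torque": the same for the moment, N m; "width": finger opening in m; "finger_force": force on a finger pad.
Only numpy, scipy, OpenCV 4.12 (cv2) and the standard library are available. Lean on these libraries where they do the work, as an engineer would, in place of code of your own. Each camera call takes 0.05 s, during which the arm holds its last target. There are 200 camera calls.

## Working session

There is one attempt and no reset: what is moved stays moved. The work goes in short steps, Python scripts to look and compute and a tool call to move; the robot and the scene stay as the last step left them, time stands still between calls to the robot, and variables do not carry over. Pictures are saved under pics/ and viewed, at most 14 in all, crops included, and the job is handed in when it is done.

Besides the shell and the picture viewer there is one more tool, called after "Request:" in YAML: its name, and indented under it one key for each argument. servo_tool: Moves the arm, as the interface text tells. Its arguments: {"type":"object","properties":{"targets":{"type":"array"},"claw":{"type":"number"}},"required":["targets"]}

```bash
mkdir -p pics
python3 - <<'E'
from bench import *
import cv2,numpy as np
print(get_obs())
for n in("top","scene"):
    im=snapshot(n); cv2.imwrite(f"pics/{n}0.png",im)
    m=camera_model(n); print(n,m)
t=cv2.imread("pics/top0.png"); cv2.imwrite("pics/top0b.png",cv2.resize(t,(800,600),interpolation=cv2.INTER_CUBIC))
E
```

```text
{'time': 0.0, 'joint_positions': array([-1.27705918e+00,  8.79613262e-02,  1.37226394e+00, -1.81705112e-06,
        1.68360016e+00, -1.03114855e-01]), 'qvel': array([ 1.40781471e-04,  2.36506238e-06,  3.02743018e-04,  4.72338699e-04,
        9.82836182e-04, -1.04689040e-03]), 'joint_torque': array([ 2.40994952e-03, -3.40182459e+01, -3.02423108e+01,  7.17304135e-02,
        3.30459606e-02, -1.84175351e-04]), 'tool_pos': array([ 0.21241901, -0.50675487,  0.21829579]), 'ee_rot': array([-3.13937156e+00, -2.28027021e-04,  3.96851547e-01]), 'wrist_force': array([ 0.63624111, -0.64022202, -0.0845775 ]), 'wrist_torque': array([-0.01858237,  0.007728  ,  0.01169969]), 'finger_force': 0.0, 'width': 0.09402595833053537}
top {'camera_matrix': array([[413.7527627 ,   0.        , 259.21371433],
       [  0.        , 413.7527627 , 188.23240099],
       [  0.        ,   0.        ,   1.        ]]), 'camera_from_world': array([[-0.01481576, -0.99987334,  0.00581336,  0.00207996],
       [ 0.99343617, -0.01406035,  0.11352044, -0.54839921],
       [-0.11342432,  0.0074571 ,  0.99351865, -1.19678895],
       [ 0.        ,  0.        ,  0.        ,  1.        ]])}
scene {'camera_matrix': array([[421.35547951,   0.        , 258.56388399],
       [  0.        , 421.35547951, 188.12361637],
       [  0.        ,   0.        ,   1.        ]]), 'camera_from_world': array([[ 0.76675565,  0.64192189,  0.00469804, -0.44340212],
       [-0.47737504,  0.56528607,  0.67272931,  0.23968133],
       [ 0.42918393, -0.51806173,  0.73987377, -1.48130693],
       [ 0.        ,  0.        ,  0.        ,  1.        ]])}
```

View pics/top0b.png

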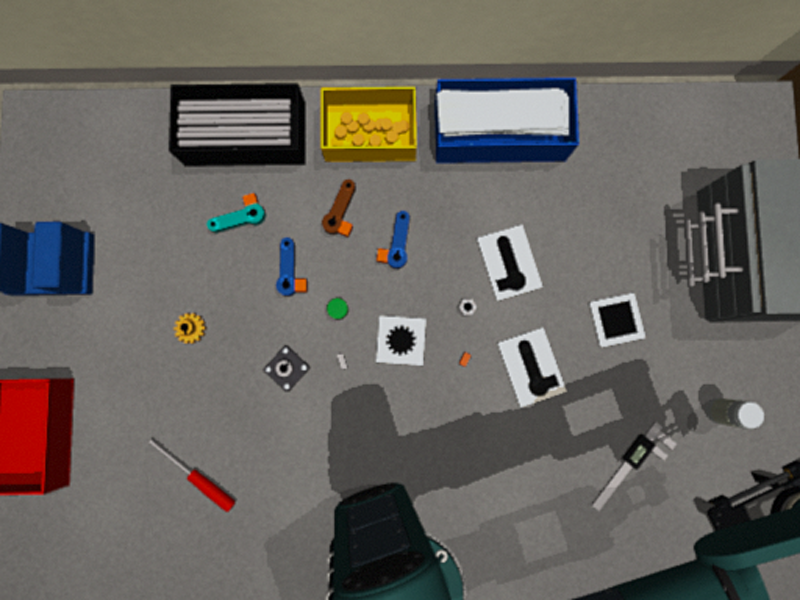

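```bash
cat > h.py <<'E'
from bench import *
import cv2,numpy as np
from scipy.optimize import minimize
def P(cam,pts):
    T=cam["camera_from_world"];K=cam["camera_matrix"]
    c=np.asarray(pts,float)@T[:3,:3].T+T[:3,3]; c=c*[1,-1,-1]
    u=c@K.T; return u[:,:2]/u[:,2:]
def unP(cam,px,z):
    T=cam["camera_from_world"];K=cam["camera_matrix"];R=T[:3,:3]
    o=-R.T@T[:3,3]; d=R.T@(np.linalg.inv(K)@[px[0],px[1],1]*[1,-1,-1])
    return o+d*(z-o[2])/d[2]
a=np.linspace(0,2*np.pi,40)
circ=lambda x,r:np.c_[x+r*np.cos(a),r*np.sin(a)]
box=lambda x0,x1,y0,y1:np.array([[x0,y0],[x1,y0],[x1,y1],[x0,y1]])
shank=[circ(-38,20),circ(42,13),box(-38,42,-13,13)]
key=lambda s:box(-50,-26,min(12*s,38*s),max(12*s,38*s))
# name: list of (polygon mm, z0, z1)
def model(n):
    if n.startswith("lever"):
        s=1 if "_a" in n else -1
        z=(5,5) if "pad" in n else (0,24)
        return [(p,*z) for p in shank+[key(s)]]
    return {"gear":[(circ(0,28),0,14),(circ(0,14),14,40)],"flange":[(box(-32,32,-32,32),0,12),(circ(0,15),12,40)],
     "gear_pad":[(box(-45,45,-45,45),0,5)],"flange_pad":[(box(-45,45,-45,45),0,5)]}[n]
def render(cam,n,p,S,sh,off=0):
    m=np.zeros(sh,np.uint8);c,s=np.cos(p[2]),np.sin(p[2])
    for q,z0,z1 in model(n):
        xy=q/1000@np.array([[c,s],[-s,c]])+p[:2]
        v=np.vstack([np.c_[xy,np.full(len(q),z/1000+off)] for z in(z0,z1)])
        h=cv2.convexHull((P(cam,v)*S+(S-1)/2).astype(np.float32))
        cv2.fillPoly(m,[np.round(h*16).astype(np.int32)],1,shift=4)
    return m
def fit(cam,n,mask,p0,S=4,off=0):
    M=cv2.resize(mask.astype(np.float32),None,fx=S,fy=S,interpolation=cv2.INTER_LINEAR)>.5
    f=lambda p:1-(lambda r:(r&M).sum()/(r|M).sum())(render(cam,n,p,S,M.shape,off)>0)
    p0=np.array(p0,float);best=None
    for d in(-.25,0,.25):
        s=np.array([p0+[0,0,d],p0+[.01,0,d],p0+[0,.01,d],p0+[0,0,d+.15]])
        r=minimize(f,p0,method="Nelder-Mead",options=dict(initial_simplex=s,xatol=1e-4,fatol=1e-4))
        if best is None or r.fun<best.fun:best=r
    return best.x,1-best.fun
def colmask(im,n):
    h,s,v=cv2.split(cv2.cvtColor(im,cv2.COLOR_BGR2HSV))
    if n in("lever_a","lever_b"): return ((h>98)&(h<125)&(s>110)&(v>50))|((h>3)&(h<18)&(s>170)&(v>90))
    if n=="gear": return (h>14)&(h<32)&(s>90)&(v>50)
    if n.startswith("lever"): return v<50
    if n=="gear_pad" or n=="flange_pad": return (v>150)&(s<60)
def near(m,px,r):
    k=np.zeros(m.shape,np.uint8);cv2.circle(k,tuple(int(round(q)) for q in px),int(r),1,-1);return m&(k>0)
def move(x,y,z,yaw):
    "shift in tool axes from measured pose"
    o=get_obs();p=o["tool_pos"];w=o["ee_rot"][2];dx,dy=x-p[0],y-p[1];c,s=np.cos(w),np.sin(w)
    t=np.degrees((w-yaw+np.pi/2)%np.pi-np.pi/2)
    print("t%.1f shift cm"%o["time"],np.round([100*(c*dx+s*dy),100*(s*dx-c*dy),100*(p[2]-z)],2),"turn",round(t,1),"yaw",round(w,3),"j6",round(o["joint_positions"][5],2))
E
python3 - <<'E'
from h import *
im=cv2.imread("pics/top0.png");cam=camera_model("top")
px={"gear":(189,328),"flange":(286,369),"lever_a":(400,240),"lever_b":(288,266),"gear_pad":(401,340),"flange_pad":(617,320),"lever_a_pad":(510,264),"lever_b_pad":(532,367)}
vis=cv2.resize(im,(1536,1152),interpolation=cv2.INTER_CUBIC)
for n,q in px.items():
    q=np.array(q)*.64;p0=unP(cam,q,.01)
    if n=="flange":
        hsv=cv2.cvtColor(im,cv2.COLOR_BGR2HSV);g=np.abs(im.astype(int)-cv2.medianBlur(im,71)).sum(2);m=near(g>70,q,20).astype(np.uint8)
        m=cv2.morphologyEx(m,cv2.MORPH_CLOSE,np.ones((7,7)))>0
    else: m=near(colmask(im,n),q,30)
    if n in("gear_pad","flange_pad"):
        cs,_=cv2.findContours(m.astype(np.uint8),0,2);c=max(cs,key=cv2.contourArea);k=np.zeros(m.shape,np.uint8);cv2.drawContours(k,[c],-1,1,-1);m=k>0
    p,i=fit(cam,n,m,[p0[0],p0[1],.7 if n=="flange" else 0])
    print(n,np.round(p,4),"iou",round(i,3),m.sum())
    cs,_=cv2.findContours(render(cam,n,p,3,(1152,1536)),0,2);cv2.drawContours(vis,cs,-1,(0,0,255),1)
cv2.imwrite("pics/v1.png",cv2.resize(vis[300:800,300:1300],(800,400)))
E
```

```text
gear [ 0.4924  0.4104 -0.196 ] iou 0.872 294
flange [0.4127 0.2235 0.8181] iou 0.952 516
lever_a [ 0.6612  0.0045 -0.1551] iou 0.854 368
lever_b [ 0.6104  0.2227 -0.0057] iou 0.821 377
gear_pad [ 0.4628  0.0039 -0.0871] iou 0.962 904
flange_pad [ 0.4967 -0.4167  0.1935] iou 0.959 878
lever_a_pad [ 0.6123 -0.2094  0.259 ] iou 0.784 304
lever_b_pad [ 0.41   -0.2456  0.2865] iou 0.792 323
```

View pics/v1.png

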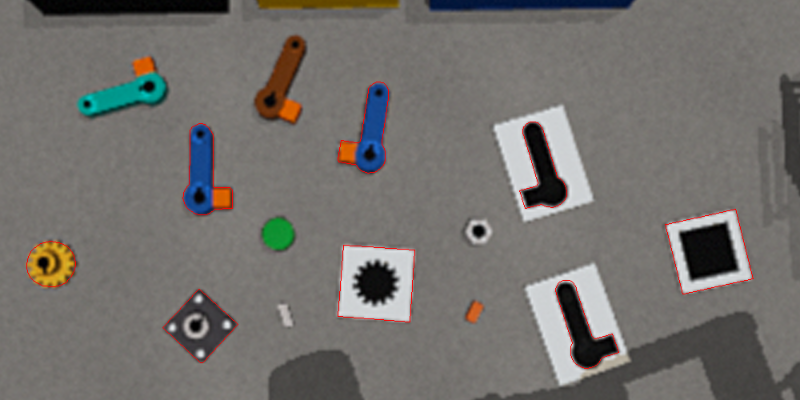

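Run:
```python
from h import *
move(.50,-.33,.26,.25)
c=camera_model("wrist");T=c["camera_from_world"];print(c);print("cam pos",-T[:3,:3].T@T[:3,3],"centre",unP(c,(256,192),0))
```

```text
t0.1 shift cm [33.36 -5.2  -4.15] turn 8.4 yaw 0.397 j6 -0.1
{'camera_matrix': array([[323.91291771,   0.        , 250.13998231],
       [  0.        , 323.91291771, 189.87225154],
       [  0.        ,   0.        ,   1.        ]]), 'camera_from_world': array([[ 0.3867878 , -0.92216499, -0.00263364, -0.54798007],
       [ 0.88636659,  0.37255773, -0.2748727 ,  0.03088094],
       [ 0.25445916,  0.10398304,  0.96147702, -0.39188542],
       [ 0.        ,  0.        ,  0.        ,  1.        ]])}
cam pos [ 0.284299   -0.47608353  0.38383398] centre [ 0.18299952 -0.52532206  0.        ]
```

Request:
servo_tool:
  targets:
    - [5,-0.8,-1,4]
    - [11,-1.6,-2,8.4]
    - [17,-2.5,-3,8.4]
    - [23,-3.5,-4,8.4]
    - [29,-4.5,-4,8.4]
    - [33,-5.2,-4,8.4]
    - [33,-5.2,-4,8.4]
    - [33,-5.2,-4,8.4]

```text
time: 1.1
tool_pos: [0.4963, -0.332, 0.2589]
ee_rot: [-3.141, 0.001, 0.25]
wrist_force: [0.1, -0.8, -0.3]
width: 0.0941
finger_force: 0.0
```

```bash
cat >> h.py <<'E'
def filled(m):
    cs,_=cv2.findContours(m.astype(np.uint8),0,2);c=max(cs,key=cv2.contourArea);k=np.zeros(m.shape,np.uint8);cv2.drawContours(k,[c],-1,1,-1);return k>0
def wrist(items,name,S=3):
    o=get_obs();cam=camera_model("wrist");im=snapshot("wrist");cv2.imwrite(f"pics/{name}_raw.png",im)
    print(np.round(o["tool_pos"],4),np.round(o["ee_rot"],3))
    vis=im.copy()
    for n,p0 in items.items():
        r=render(cam,n,p0,1,im.shape[:2]);roi=cv2.dilate(r,np.ones((35,35)))>0
        if n=="flange":
            m=colmask(im,"flange_pad")  # unused
            v=im.max(2);m=cv2.morphologyEx(((v<95)&roi).astype(np.uint8),cv2.MORPH_CLOSE,np.ones((15,15)))>0
        else: m=colmask(im,n)&roi
        if n in("lever_a_pad","lever_b_pad"):
            nl,L=cv2.connectedComponents(m.astype(np.uint8));m=L==1+np.argmax([(L==k).sum() for k in range(1,nl)])
        else: m=filled(m)
        p,i=fit(cam,n,m,p0,S);print(n,np.round(p,4),"iou",round(i,3))
        cs,_=cv2.findContours(render(cam,n,p,1,im.shape[:2]),0,2);cv2.drawContours(vis,cs,-1,(0,0,255),1)
    cv2.imwrite(f"pics/{name}.png",vis)
E
python3 - <<'E'
from h import *
wrist({"flange_pad":[.4967,-.4167,.19],"lever_a_pad":[.6123,-.2094,.26],"lever_b_pad":[.41,-.2456,.287]},"w1")
move(.47,.20,.26,0)
E
```

```text
[ 0.4963 -0.332   0.2589] [-3.141e+00  1.000e-03  2.500e-01]
flange_pad [ 0.4941 -0.416   0.1927] iou 0.979
lever_a_pad [ 0.611  -0.2097  0.2907] iou 0.921
lever_b_pad [ 0.4045 -0.2455  0.2892] iou 0.747
t1.1 shift cm [ 10.61 -52.23  -0.09] turn 14.3 yaw 0.249 j6 0.64
```

View pics/w1.png

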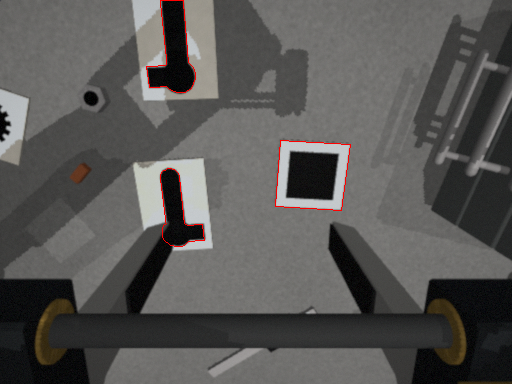

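Request:
servo_tool:
  targets:
    - [0,-6,0,5]
    - [0,-12,0,10]
    - [0,-18,0,14.3]
    - [0,-24,0,14.3]
    - [0,-30,0,14.3]
    - [0,-36,0,14.3]
    - [0,-42,0,14.3]
    - [0,-48,0,14.3]

```text
time: 2.15
tool_pos: [0.3772, 0.1336, 0.2598]
ee_rot: [3.142, -0.002, -0.003]
wrist_force: [0.5, -0.4, -0.2]
width: 0.0938
finger_force: 0.0
```

Request:
servo_tool:
  targets:
    - [0,-3,0,0]
    - [0,-5,0,0]
    - [0,-5,0,0]

```text
time: 2.52
tool_pos: [0.3778, 0.183, 0.2594]
ee_rot: [3.141, -0.0, 0.001]
wrist_force: [-0.1, -0.7, -0.3]
width: 0.0937
finger_force: 0.0
```

Run:
```python
from h import *
wrist({"flange":[.4127,.2235,.818],"lever_b":[.6104,.2227,0],"gear":[.4924,.4104,0],"gear_pad":[.4628,.0039,-.087]},"w2")
move(.4924,.4104,.12,0)
```

```text
[0.3778 0.183  0.2594] [ 3.141e+00 -0.000e+00  1.000e-03]
flange [0.4379 0.2258 0.3525] iou 0.354
lever_b [0.6118 0.2325 0.1979] iou 0.956
gear [0.4894 0.4092 0.4232] iou 0.933
gear_pad [ 0.4605  0.0033 -0.079 ] iou 0.971
t2.6 shift cm [ 11.44 -22.81  13.94] turn -0.0 yaw -0.0 j6 1.89
```

View pics/w2.png

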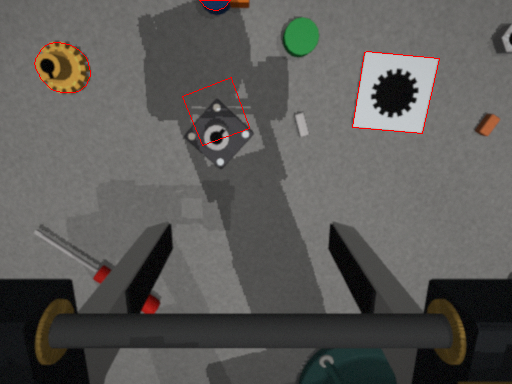

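Request:
servo_tool:
  targets:
    - [2.5,-5,0,0]
    - [5,-10,0,0]
    - [7.5,-15,3,0]
    - [9.5,-19,7,0]
    - [11.1,-22.6,11,0]
    - [11.1,-22.6,13.9,0]
    - [11.1,-22.6,13.9,0]
  claw: 80

```text
time: 3.45
tool_pos: [0.4882, 0.4065, 0.1166]
ee_rot: [3.137, 0.006, -0.002]
wrist_force: [0.2, 0.1, 0.0]
width: 0.0646
finger_force: 0.0
```

Run:
```python
from h import *
wrist({"gear":[.4894,.4092,0]},"w3")
move(.4894,.4092,.032,0)
im=cv2.imread("pics/w2_raw.png");print(get_obs()["width"])
# flange dots from w2 (tool at .3778 .183 .2594 yaw 0)
cam=camera_model("wrist");T=cam["camera_from_world"].copy();c=-T[:3,:3].T@T[:3,3];c+=np.array([.3778,.183,.2594])-get_obs()["tool_pos"];T[:3,3]=-T[:3,:3]@c;cam["camera_from_world"]=T
v=im.min(2)[100:172,180:256]
n,L,st,ce=cv2.connectedComponentsWithStats((v>130).astype(np.uint8))
for k in range(1,n): print(st[k,4],ce[k]+[180,100],unP(cam,ce[k]+[180,100],.012)[:2].round(4))
```

```text
[0.4882 0.4065 0.1166] [ 3.137e+00  6.000e-03 -2.000e-03]
gear [0.49   0.4092 0.0493] iou 0.815
t3.5 shift cm [ 0.02 -0.19  8.75] turn -0.1 yaw -0.002 j6 2.18
0.06469016934194106
30 [216.46666667 107.33333333] [0.4432 0.2242]
284 [215.57746479 137.97535211] [0.4056 0.2265]
43 [245.         133.86046512] [0.4107 0.1892]
24 [191.29166667 135.95833333] [0.4082 0.2571]
42 [220.         161.33333333] [0.3756 0.2217]
```

View pics/w3.png

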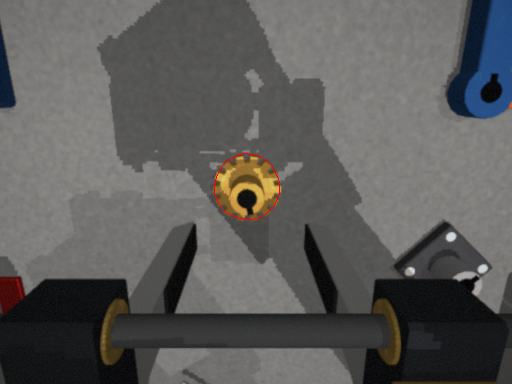

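Request:
servo_tool:
  targets:
    - [0.1,-0.15,5,0]
    - [0.1,-0.15,8.4,0]
    - [0.1,-0.15,8.4,0]
    - [0.1,-0.15,8.4,0]

```text
time: 4.0
tool_pos: [0.4918, 0.4113, 0.04]
ee_rot: [-3.139, -0.005, -0.0]
wrist_force: [-0.2, 0.2, 0.7]
width: 0.0646
finger_force: 0.0
```

Request:
servo_tool:
  targets:
    - [0,0,0,0]
    - [0,0,0,0]
    - [0,0,0,0]
    - [0,0,0,0]
    - [0,0,-2,0]
    - [0,0,-5,0]
  claw: 255

```text
time: 4.75
tool_pos: [0.4887, 0.4102, 0.0857]
ee_rot: [3.139, 0.003, 0.001]
wrist_force: [0.9, 0.7, -2.6]
width: 0.0271
finger_force: 30.0
```

Run:
```python
from h import *
move(.4605,.0033,.09,0)
```

```text
t4.8 shift cm [-2.85 40.69 -0.43] turn 0.0 yaw 0.001 j6 2.18
```

Request:
servo_tool:
  targets:
    - [-0.4,6,0,0]
    - [-0.8,12,0,0]
    - [-1.3,18,0,0]
    - [-1.7,24,0,0]
    - [-2.2,30,0,0]
    - [-2.6,36,0,0]
    - [-2.9,40.6,0,0]
    - [-2.9,40.6,0,0]

```text
time: 5.75
tool_pos: [0.461, 0.0022, 0.0874]
ee_rot: [3.141, -0.001, -0.005]
wrist_force: [0.2, 0.4, -3.7]
width: 0.0276
finger_force: 30.0
```

Request:
servo_tool:
  targets:
    - [0,0,0,0]
    - [0,0,0,0]

```text
time: 6.0
tool_pos: [0.4612, 0.006, 0.0867]
ee_rot: [-3.141, -0.0, 0.002]
wrist_force: [0.4, 0.2, -3.1]
width: 0.0269
finger_force: 30.0
```

Run:
```python
from h import *
wrist({"gear_pad":[.4605,.0033,-.08]},"w4")
move(.4605,.0033,.037,0)
```

```text
[0.4612 0.006  0.0867] [-3.141e+00 -0.000e+00  2.000e-03]
gear_pad [ 0.4605  0.0042 -0.0833] iou 0.419
t6.0 shift cm [-0.07  0.27  4.96] turn 0.2 yaw 0.003 j6 1.46
```

View pics/w4.png

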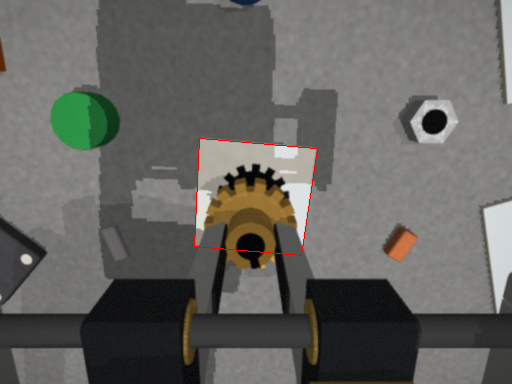

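Run:
```python
from h import *
im=cv2.imread("pics/w4_raw.png");cam=camera_model("wrist");m=colmask(im,"gear");m[275:]=False
m=near(m,(250,215),60)
cs,_=cv2.findContours(m.astype(np.uint8),0,2);h=cv2.convexHull(np.vstack([c for c in cs if len(c)>10]));k=np.zeros(m.shape,np.uint8);cv2.fillPoly(k,[h],1)
k[235:]=0
# disc left/right/top edges vs model
M=k>0
for off in(.045,.05,.055):
    from scipy.optimize import minimize
    def f(p):
        r=render(cam,"gear",[p[0],p[1],0],1,M.shape,off);r[235:]=0;r=r>0
        return 1-(r&M).sum()/(r|M).sum()
    r=minimize(f,[.461,.004],method="Nelder-Mead",options=dict(initial_simplex=[[.461,.004],[.467,.004],[.461,.010]]));print(off,r.x.round(4),1-r.fun)
o=get_obs();print(o["tool_pos"])
```

```text
0.045 [0.4607 0.0063] 0.9774941995359628
0.05 [0.462  0.0063] 0.9831874712114234
0.055 [0.463  0.0067] 0.9796292057679102
[0.46115098 0.00602503 0.08657489]
```

Request:
servo_tool:
  targets:
    - [-0.15,0.27,2,0]
    - [-0.15,0.27,3.5,0]
    - [-0.15,0.27,4.4,0]
    - [-0.15,0.27,4.4,0]
    - [-0.15,0.27,4.4,0]

```text
time: 6.68
tool_pos: [0.4599, 0.0022, 0.0427]
ee_rot: [3.141, -0.001, 0.001]
wrist_force: [0.1, -0.2, -2.5]
width: 0.0273
finger_force: 30.0
```

Request:
servo_tool:
  targets:
    - [0,0,0,0]
    - [0,0,0.1,0]

```text
time: 6.92
tool_pos: [0.4598, 0.002, 0.0418]
ee_rot: [3.141, -0.001, 0.001]
wrist_force: [-0.6, -0.5, -3.3]
width: 0.0275
finger_force: 30.0
```

Request:
servo_tool:
  targets:
    - [0,-0.1,0.1,0]
    - [0,-0.1,0.2,0]
    - [0,-0.1,0.2,0]

```text
time: 7.3
tool_pos: [0.4599, 0.0026, 0.0409]
ee_rot: [3.14, -0.001, 0.001]
wrist_force: [-2.1, -0.3, 5.3]
width: 0.0273
finger_force: 30.0
```

Request:
servo_tool:
  targets:
    - [0,0,0,0]
    - [0,0,0,0]
    - [0,0,0,0]
    - [0,0,-3,0]
    - [0,0,-8,0]
    - [0,0,-14,0]
    - [-3,-3,-17,0]
    - [-6,-8,-17,0]
  claw: 80

```text
time: 8.3
tool_pos: [0.4009, 0.0834, 0.213]
ee_rot: [-3.141, -0.007, -0.003]
wrist_force: [0.4, 0.9, -0.5]
width: 0.0645
finger_force: 0.0
```

Run:
```python
from h import *
move(.33,.2235,.21,0)
```

```text
t8.3 shift cm [ -7.13 -13.99   0.3 ] turn -0.2 yaw -0.003 j6 1.64
```

Request:
servo_tool:
  targets:
    - [0.3,-5,0,-8]
    - [0.6,-10,1,-17]
    - [0.85,-13.9,4,-17]
    - [0.85,-13.9,9,-17]
    - [0.85,-13.9,13,-17]
    - [0.85,-13.9,13,-17]
    - [0.85,-13.9,13,-17]

```text
time: 9.18
tool_pos: [0.409, 0.2224, 0.081]
ee_rot: [-3.141, -0.002, 0.297]
wrist_force: [0.1, -0.2, -0.2]
width: 0.0646
finger_force: 0.0
```

Run:
```python
from h import *
im=snapshot("wrist");cv2.imwrite("pics/w5.png",im);cam=camera_model("wrist")
move(.4094,.223,.032,.3)
```

```text
t9.2 shift cm [ 0.   -0.04  4.98] turn -0.2 yaw 0.297 j6 1.65
```

View pics/w5.png

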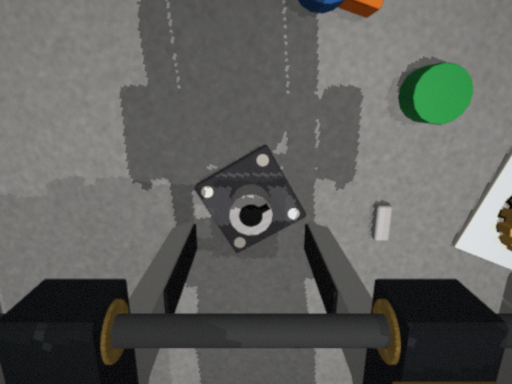

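Request:
servo_tool:
  targets:
    - [0,0,3,0]
    - [0,0,4.9,0]
    - [0,0,4.9,0]
    - [0,0,4.9,0]

```text
time: 9.72
tool_pos: [0.4095, 0.2226, 0.0326]
ee_rot: [-3.141, -0.004, 0.297]
wrist_force: [-0.0, 0.2, 1.3]
width: 0.0642
finger_force: 0.0
```

Request:
servo_tool:
  targets:
    - [0,0,0,0]
    - [0,0,0,0]
    - [0,0,0,0]
    - [0,0,0,0]
    - [0,0,-3,0]
    - [0,0,-7,0]
    - [0,0,-7,0]
  claw: 255

```text
time: 10.6
tool_pos: [0.4099, 0.2229, 0.1029]
ee_rot: [-3.141, -0.006, 0.297]
wrist_force: [0.9, 0.7, -3.8]
width: 0.0296
finger_force: 30.0
```

```bash
cat >> h.py <<'E'
def flange(roi,zc,name,thr=130):
    cam=camera_model("wrist");im=snapshot("wrist");cv2.imwrite(f"pics/{name}.png",im)
    x0,y0,x1,y1=roi;v=im.min(2)[y0:y1,x0:x1]
    n,L,st,ce=cv2.connectedComponentsWithStats((v>thr).astype(np.uint8))
    for k in range(1,n):
        if st[k,4]>12: print(st[k,4],(ce[k]+[x0,y0]).round(1),unP(cam,ce[k]+[x0,y0],zc)[:2].round(4))
E
python3 - <<'E'
from h import *
o=get_obs();print(o["tool_pos"],o["ee_rot"],o["width"])
flange((180,140,330,290),.012+.07,"w6")
move(.4941,-.416,.102,.3-.629)
E
```

```text
[0.40992015 0.22289014 0.10286917] [-3.14114904 -0.00643038  0.29738373] 0.02957695123590906
178 [265.1 173.7] [0.4456 0.2255]
1900 [320.3 219.3] [0.4282 0.1843]
131 [195.3 212.9] [0.4097 0.2587]
79 [305.4 239.5] [0.4128 0.1885]
209 [182.5 260. ] [0.3765 0.2586]
48 [229.5 248.1] [0.3932 0.2322]
38 [270.6 247.9] [0.401  0.2075]
349 [244.2 269.8] [0.3814 0.219 ]
t10.7 shift cm [-10.49  63.54  -0.15] turn 35.9 yaw 0.297 j6 1.65
```

View pics/w6.png

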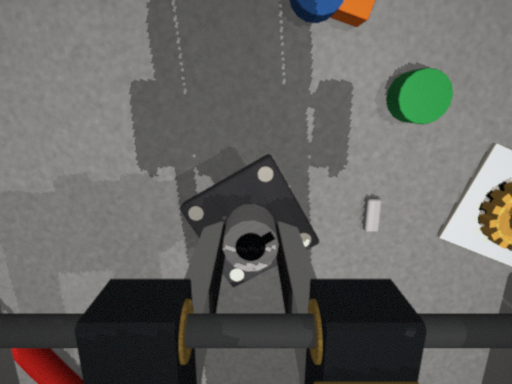

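Request:
servo_tool:
  targets:
    - [-1,6,-1,6]
    - [-2,12,-1,12]
    - [-3,18,-1,18]
    - [-4,24,-1,24]
    - [-5,30,-1,30]
    - [-6,36,-1,36.3]
    - [-7,42,-1,36.3]
    - [-8,48,-1,36.3]

```text
time: 11.65
tool_pos: [0.4705, -0.2612, 0.1068]
ee_rot: [-3.14, 0.005, -0.337]
wrist_force: [1.6, -0.2, -3.5]
width: 0.0296
finger_force: 30.0
```

Run:
```python
from h import *
move(.4941,-.416,.102,.3-.633)
```

```text
t11.7 shift cm [ 7.34 13.83  0.48] turn -0.2 yaw -0.337 j6 1.29
```

Request:
servo_tool:
  targets:
    - [2.5,5,0.2,0]
    - [5,10,0.4,0]
    - [7.3,13.8,0.5,0]
    - [7.3,13.8,0.5,0]
    - [7.3,13.8,0.5,0]

```text
time: 12.28
tool_pos: [0.4943, -0.4132, 0.1021]
ee_rot: [-3.139, 0.005, -0.336]
wrist_force: [0.2, 0.1, -4.4]
width: 0.0295
finger_force: 30.0
```

Run:
```python
from h import *
o=get_obs();print(o["tool_pos"],o["ee_rot"])
flange((180,140,330,290),.012+.07,"w7",110)
move(.4941,-.416,.04,.3-.633)
```

```text
[ 0.49426289 -0.41320095  0.10210411] [-3.13853768  0.00519649 -0.33642052]
5327 [284.8 185.7] [ 0.5133 -0.4421]
192 [265.  173.6] [ 0.5241 -0.4334]
175 [195.5 212.9] [ 0.5148 -0.3856]
716 [186.  244.7] [ 0.497  -0.3721]
548 [243.9 230.7] [ 0.494  -0.4095]
112 [305.4 238.9] [ 0.4763 -0.4438]
43 [231.4 259.6] [ 0.4779 -0.3954]
711 [256.5 282. ] [ 0.4574 -0.4052]
169 [236.3 274.4] [ 0.467  -0.3947]
t12.3 shift cm [0.05 0.31 6.3 ] turn -0.1 yaw -0.336 j6 1.12
```

View pics/w7.png

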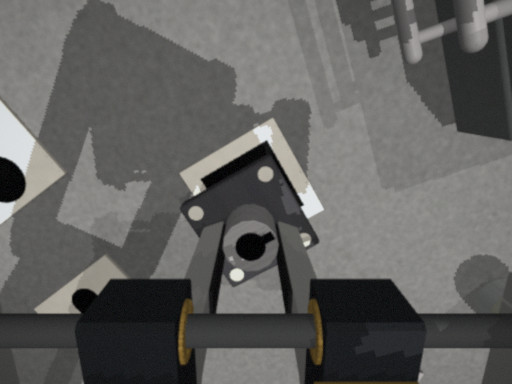

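Run:
```python
from h import *
cam=camera_model("wrist")
L,T,R=[unP(cam,p,.005)[:2] for p in((180,173.5),(272.5,119),(323,210))]
print((L+R)/2,L,T,R,np.linalg.norm(L-T),np.linalg.norm(T-R),np.arctan2(*(T-L)[::-1]),np.arctan2(*(T-R)[::-1]))
move(.4941,-.416,.04,.3-.633)
o=get_obs();w=o["ee_rot"][2]
for d in ((L+R)/2-[.4955,-.4143],np.array([.4941,-.416])-[.4955,-.4143]): print(np.cos(w)*d[0]+np.sin(w)*d[1],np.sin(w)*d[0]-np.cos(w)*d[1])
```

```text
[ 0.49414072 -0.41534419] [ 0.52928646 -0.36339874] [ 0.54622442 -0.45008101] [ 0.45899499 -0.46728963] 0.0883216266894559 0.08891068731227941 -1.3778250938098273 0.19477882445228167
t12.3 shift cm [0.05 0.31 6.3 ] turn -0.1 yaw -0.336 j6 1.12
-0.0009395592138643292 0.0014335901469968565
-0.0007620298696875109 0.002066230983627919
```

Request:
servo_tool:
  targets:
    - [-0.1,0.17,2,0]
    - [-0.1,0.17,4,0]
    - [-0.1,0.17,5.7,0]
    - [-0.1,0.17,6.4,0]
    - [-0.1,0.17,6.4,0]
    - [-0.1,0.17,6.5,0]

```text
time: 13.08
tool_pos: [0.4945, -0.4166, 0.0415]
ee_rot: [3.141, -0.002, -0.336]
wrist_force: [0.6, -1.0, -4.2]
width: 0.0296
finger_force: 30.0
```

Request:
servo_tool:
  targets:
    - [0,0,0.1,0]
    - [0,0,0.1,0]

```text
time: 13.32
tool_pos: [0.4941, -0.4162, 0.04]
ee_rot: [3.141, -0.001, -0.336]
wrist_force: [0.2, -0.0, -3.9]
width: 0.0289
finger_force: 30.0
```

Request:
servo_tool:
  targets:
    - [0,0,0.1,0]
    - [0,0,0.2,0]
    - [0,0,0.2,0]

```text
time: 13.7
tool_pos: [0.4938, -0.4159, 0.0373]
ee_rot: [-3.142, 0.0, -0.336]
wrist_force: [0.2, 0.2, -3.8]
width: 0.0295
finger_force: 30.0
```

Request:
servo_tool:
  targets:
    - [0,0,0.1,0]
    - [0,0,0.1,0]

```text
time: 13.95
tool_pos: [0.4939, -0.4159, 0.0364]
ee_rot: [-3.142, 0.0, -0.336]
wrist_force: [-0.0, 0.5, -4.1]
width: 0.0293
finger_force: 30.0
```

Request:
servo_tool:
  targets:
    - [0,0,0,0]
    - [0,0,0,0]
    - [0,0,0,0]
    - [0,0,-3,0]
    - [0,0,-8,0]
    - [0,0,-14,0]
    - [0,-6,-18,0]
    - [0,-12,-18,0]
  claw: 80

```text
time: 14.95
tool_pos: [0.5332, -0.3089, 0.2211]
ee_rot: [3.139, -0.009, -0.339]
wrist_force: [0.5, -0.3, -0.4]
width: 0.065
finger_force: 0.0
```

Run:
```python
from h import *
print(get_obs()["tool_pos"]);flange((0,0,1,1),.017,"w8");move(.55,-.04,.22,0)
```

```text
[ 0.53315404 -0.30888794  0.22114568]
t15.0 shift cm [ -7.07 -25.05   0.06] turn -18.9 yaw -0.33 j6 1.29
```

View pics/w8.png

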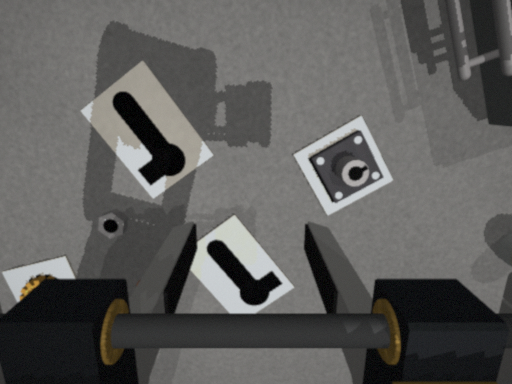

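Run:
```python
from h import *
im=cv2.imread("pics/w8.png");cam=camera_model("wrist")
for n,p0 in {"lever_a_pad":[.611,-.2097,.2907],"lever_b_pad":[.408,-.2455,.289]}.items():
    m=colmask(im,n)&(cv2.dilate(render(cam,n,p0,1,im.shape[:2]),np.ones((15,15)))>0)
    nl,L=cv2.connectedComponents(m.astype(np.uint8));m=L==1+np.argmax([(L==k).sum() for k in range(1,nl)])
    p,i=fit(cam,n,m,p0);print(n,p.round(4),round(i,3))
for p in((319.5,161),(352,140),(376,175.5),(338,195.5)): print(unP(cam,p,.017)[:2].round(4))
for p in((294,155),(361,115),(393,180),(329,214.5)): print(unP(cam,p,.005)[:2].round(4))
```

```text
lever_a_pad [ 0.6113 -0.1986  0.2875] 0.923
lever_b_pad [ 0.4077 -0.2369  0.3412] 0.885
[ 0.5182 -0.378 ]
[ 0.5296 -0.4193]
[ 0.4804 -0.4358]
[ 0.4711 -0.3876]
[ 0.532 -0.353]
[ 0.5515 -0.439 ]
[ 0.4642 -0.4575]
[ 0.4462 -0.3727]
```

Request:
servo_tool:
  targets:
    - [0.2,-6,0,-5]
    - [0.4,-12,0,-10]
    - [0.6,-18,0,-10]
    - [0.8,-24,1,-10]
    - [1,-30,4,-10]
    - [1.2,-33.5,8,-10]
    - [1.2,-33.5,8,-10]
    - [1.2,-33.5,8,-10]

```text
time: 16.0
tool_pos: [0.6538, 0.0035, 0.1368]
ee_rot: [3.141, -0.001, -0.162]
wrist_force: [-0.0, -0.0, 0.3]
width: 0.0646
finger_force: 0.0
```

Run:
```python
from h import *
wrist({"lever_a":[.658,.0045,-.155]},"w9")
```

```text
[0.6538 0.0035 0.1368] [ 3.141e+00 -1.000e-03 -1.620e-01]
lever_a [ 0.6569  0.0044 -0.1616] iou 0.786
```

View pics/w9.png

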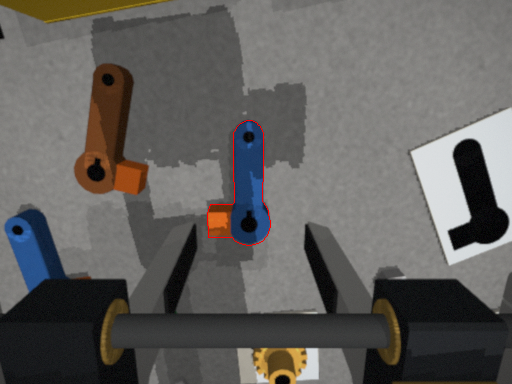

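Request:
servo_tool:
  targets:
    - [0.3,-0.14,4,0]
    - [0.3,-0.14,8,0]
    - [0.3,-0.14,11,0]
    - [0.3,-0.14,11.8,0]
    - [0.3,-0.14,11.8,0]
    - [0.3,-0.14,11.8,0]

```text
time: 16.8
tool_pos: [0.6584, 0.0046, 0.0208]
ee_rot: [-3.141, -0.005, -0.162]
wrist_force: [-0.3, 0.1, 0.2]
width: 0.0642
finger_force: 0.0
```

Run:
```python
from h import *
o=get_obs();print(o["tool_pos"],o["ee_rot"])
cam=camera_model("wrist");T=cam["camera_from_world"].copy();c=-T[:3,:3].T@T[:3,3]+np.array([.6538,.0035,.1368])-o["tool_pos"];T[:3,3]=-T[:3,:3]@c;cam["camera_from_world"]=T
im=cv2.imread("pics/w9_raw.png");n="lever_a_pad";p0=[.611,-.2097,.29]
m=colmask(im,n)&(cv2.dilate(render(cam,n,p0,1,im.shape[:2]),np.ones((15,15)))>0)
p,i=fit(cam,n,m,p0);print(n,p.round(4),round(i,3))
```

```text
[0.65840386 0.00455091 0.0208183 ] [-3.14132818 -0.00467103 -0.1622936 ]
lever_a_pad [ 0.6103 -0.2101  0.2743] 0.919
```

Request:
servo_tool:
  targets:
    - [-0.1,0,0.2,0]
    - [-0.1,0,0.2,0]
  claw: 255

```text
time: 17.05
tool_pos: [0.6559, 0.0054, 0.0167]
ee_rot: [3.142, -0.001, -0.162]
wrist_force: [0.1, -1.3, -0.1]
width: 0.0484
finger_force: 0.0
```

Request:
servo_tool:
  targets:
    - [0,0,0,0]
    - [0,0,0,0]
    - [0,0,0,0]
    - [0,0,0,0]

```text
time: 17.55
tool_pos: [0.6557, 0.0053, 0.016]
ee_rot: [3.141, 0.0, -0.162]
wrist_force: [-0.2, -0.2, 0.9]
width: 0.0256
finger_force: 30.0
```

Run:
```python
from h import *
o=get_obs();print(o["tool_pos"]);move(.611,-.2095,.08,.283)
```

```text
[0.65569841 0.005263   0.01601756]
t17.6 shift cm [-0.95 21.92 -6.4 ] turn -25.5 yaw -0.162 j6 1.65
```

Request:
servo_tool:
  targets:
    - [0,0,-3,0]
    - [0,2,-6.4,-6]
    - [-0.2,7,-7,-15]
    - [-0.5,13,-7,-25.5]
    - [-0.8,18,-7,-25.5]
    - [-1,21.9,-7,-25.5]
    - [-1,21.9,-7,-25.5]
    - [-1,21.9,-7,-25.5]

```text
time: 18.55
tool_pos: [0.6104, -0.2087, 0.0854]
ee_rot: [-3.14, 0.0, 0.283]
wrist_force: [0.2, 0.1, -1.8]
width: 0.0258
finger_force: 30.0
```

Request:
servo_tool:
  targets:
    - [0,0,0,0]
    - [0,0,0,0]

```text
time: 18.8
tool_pos: [0.6109, -0.208, 0.086]
ee_rot: [-3.141, 0.0, 0.285]
wrist_force: [-1.0, 0.5, -1.2]
width: 0.0261
finger_force: 30.0
```

```bash
cat >> h.py <<'E'
from scipy.spatial import cKDTree
def held(n,off,name,ymax=235):
    "fit held part (above image row ymax) and the pad's white-board outline, each with its free edges"
    o=get_obs();cam=camera_model("wrist");im=snapshot("wrist");cv2.imwrite(f"pics/{name}.png",im)
    p=o["tool_pos"];p0=[p[0],p[1],o["ee_rot"][2]];print(p.round(4),p0[2])
    M=colmask(im,n);M&=cv2.dilate(render(cam,n,p0,1,M.shape,off),np.ones((25,25)))>0;M[ymax:]=0
    M=filled(cv2.morphologyEx(M.astype(np.uint8),cv2.MORPH_CLOSE,np.ones((9,9))))
    def f(q):
        r=render(cam,n,q,2,(768,1024),off);r[2*ymax:]=0;r=r>0;m=cv2.resize(M.astype(np.uint8),(1024,768))>0
        return 1-(r&m).sum()/(r|m).sum()
    s=np.array([p0]*4)+np.vstack([np.zeros(3),np.diag([.006,.006,.06])])
    r=minimize(f,p0,method="Nelder-Mead",options=dict(initial_simplex=s,xatol=1e-4,fatol=1e-4));print(n,r.x.round(4),1-r.fun)
    vis=im.copy();cs,_=cv2.findContours(render(cam,n,r.x,1,M.shape,off),0,2);cv2.drawContours(vis,cs,-1,(0,0,255),1)
    cv2.imwrite(f"pics/{name}v.png",vis)
    return r.x
E
python3 - <<'E'
from h import *
print(get_obs()["tool_pos"])
held("lever_a",get_obs()["tool_pos"][2]-.016,"w10")
E
```

```text
[ 0.61088155 -0.20799082  0.0859949 ]
[ 0.6109 -0.208   0.086 ] 0.28509517123025097
lever_a [ 0.6121 -0.2069  0.2864] 0.9507227685528508
```

View pics/w10v.png

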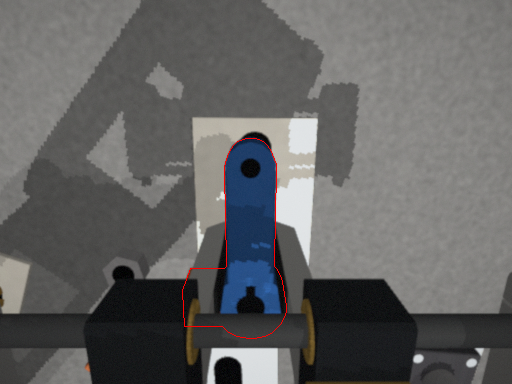

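```bash
cat >> h.py <<'E'
def padtop(L,R,part):
    cam=camera_model("wrist");l,r=[unP(cam,p,.005)[:2] for p in(L,R)];d=r-l;yaw=np.arctan2(d[1],d[0])+np.pi/2
    c=(l+r)/2-.065*np.array([np.cos(yaw),np.sin(yaw)]);print("width",np.linalg.norm(d),"pad",c.round(4),yaw.round(4))
    w=get_obs()["ee_rot"][2]
    return c,yaw
def delta(part,c,yaw):
    w=get_obs()["ee_rot"][2];d=np.array(c)-part[:2];print("shift cm",100*(np.cos(w)*d[0]+np.sin(w)*d[1]),100*(np.sin(w)*d[0]-np.cos(w)*d[1]),"turn",np.degrees(part[2]-yaw))
E
python3 - <<'E'
from h import *
im=cv2.imread("pics/w10.png");g=im[:,:,2].astype(int)
for x in(200,215,230,300,310): c=g[108:130,x];print(x,108+np.argmax(np.diff(c)),end=" ")
for y in(122,126,140,155,180): r=g[y,180:330];d=np.diff(r);print(y,180+np.argmax(d[:30]),180+110+np.argmin(d[110:]),end=" ")
print()
c,y=padtop((192.5,117.8),(317.5,117.8),0)
delta(np.array([.6121,-.2069,.2864]),c,y);delta(np.array([.6121,-.2069,.2864]),[.611,-.2097],.29)
E
```

```text
200 116 215 117 230 117 300 117 310 117 122 192 317 126 191 317 140 192 316 155 193 315 180 194 313 
width 0.09299183238164424 pad [ 0.6101 -0.2113] 0.2853
shift cm -0.3156371907251538 0.36530366027651556 turn 0.06273308909466602
shift cm -0.18426235278692685 0.23779694141310087 turn -0.20626480624709592
```

Run:
```python
from h import *
im=cv2.imread("pics/w10.png");v=im.max(2);cam=camera_model("wrist")
for y in range(130,146,2):
    x=np.where(v[y,225:290]<45)[0]; print(y,(x.min()+225,x.max()+225) if len(x) else None,end=" ")
# fit circle r=13mm to upper dark edge points
pts=[]
for x in range(240,276):
    ys=np.where(v[122:150,x]<45)[0]
    if len(ys): pts.append((x,122+ys[0]-.5))
w=np.array([unP(cam,p,.005)[:2] for p in pts])
from scipy.optimize import least_squares
r=least_squares(lambda c:np.hypot(*(w-c).T)-.013,w.mean(0)-[.01,0],loss="soft_l1",f_scale=.0005)
print(r.x,r.cost)
for yaw in(.285,):print("pad origin from tip",r.x-.042*np.array([np.cos(yaw),np.sin(yaw)]))
```

```text
130 None 132 None 134 (np.int64(247), np.int64(261)) 136 (np.int64(244), np.int64(264)) 138 (np.int64(259), np.int64(266)) 140 (np.int64(263), np.int64(267)) 142 (np.int64(265), np.int64(268)) 144 (np.int64(267), np.int64(269)) [ 0.64950817 -0.19896466] 4.826334749669365e-07
pad origin from tip [ 0.60920238 -0.21077328]
```

Request:
servo_tool:
  targets:
    - [-0.3,0.31,2,0]
    - [-0.3,0.31,4,0]
    - [-0.3,0.31,5.5,0]
    - [-0.3,0.31,6.3,0]
    - [-0.3,0.31,6.3,0]
    - [-0.3,0.31,6.3,0]
    - [-0.3,0.31,6.4,0]
    - [-0.3,0.31,6.5,0]

```text
time: 19.85
tool_pos: [0.6087, -0.2131, 0.0213]
ee_rot: [3.141, -0.0, 0.283]
wrist_force: [-0.2, 1.2, -1.5]
width: 0.0262
finger_force: 30.0
```

Request:
servo_tool:
  targets:
    - [0,0,0.1,0]
    - [0,0,0.1,0]

```text
time: 20.1
tool_pos: [0.6087, -0.2131, 0.0209]
ee_rot: [3.141, -0.001, 0.283]
wrist_force: [-1.3, 1.1, 3.8]
width: 0.0258
finger_force: 30.0
```

Request:
servo_tool:
  targets:
    - [0,0,0,0]
    - [0,0,0,0]
    - [0,0,0,0]
    - [0,0,-3,0]
    - [0,0,-8,0]
    - [-3,0,-13,0]
    - [-7,-4,-15,0]
    - [-7,-4,-15,0]
  claw: 80

```text
time: 21.1
tool_pos: [0.5287, -0.1933, 0.1727]
ee_rot: [3.139, -0.003, 0.284]
wrist_force: [-0.4, -0.7, -0.1]
width: 0.0646
finger_force: 0.0
```

Request:
servo_tool:
  targets:
    - [0,0,0,0]
    - [0,0,0,0]

```text
time: 21.35
tool_pos: [0.5307, -0.1945, 0.1688]
ee_rot: [-3.141, 0.001, 0.283]
wrist_force: [0.2, 0.1, -0.4]
width: 0.0648
finger_force: 0.0
```

Run:
```python
from h import *
wrist({"lever_a":[.61,-.211,.285]},"w11")
im=cv2.imread("pics/w11_raw.png");cv2.imwrite("pics/w11b.png",cv2.resize(im[60:330,130:430],None,fx=2,fy=2))
move(.605,.21,.14,-.01)
```

```text
[ 0.5307 -0.1945  0.1688] [-3.141e+00  1.000e-03  2.830e-01]
lever_a [ 0.6106 -0.2126  0.295 ] iou 0.798
t21.4 shift cm [ 18.44 -36.76   2.87] turn 16.8 yaw 0.283 j6 0.84
```

View pics/w11b.png

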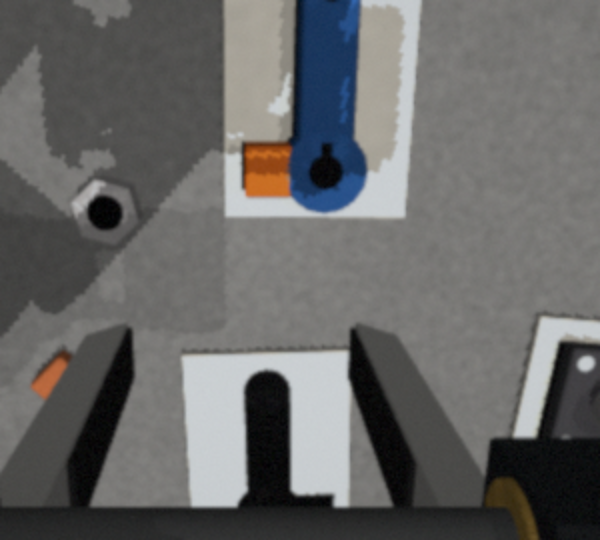

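Request:
servo_tool:
  targets:
    - [2.6,-5.3,0,5]
    - [5.2,-10.6,0,10]
    - [7.8,-15.9,0,16]
    - [10.4,-21.2,0,16]
    - [13,-26.5,0,16]
    - [15.6,-31.8,0,16]
    - [18.4,-37,2,16]
    - [18.4,-37.5,3,16]

```text
time: 22.4
tool_pos: [0.6017, 0.2211, 0.1366]
ee_rot: [3.141, 0.004, 0.009]
wrist_force: [0.4, -0.9, -0.3]
width: 0.0645
finger_force: 0.0
```

Request:
servo_tool:
  targets:
    - [0,0,0,0]
    - [0,0,0,0]

```text
time: 22.65
tool_pos: [0.6025, 0.2158, 0.1404]
ee_rot: [3.141, -0.001, 0.002]
wrist_force: [-0.7, -0.2, 1.0]
width: 0.0645
finger_force: 0.0
```

Run:
```python
from h import *
wrist({"lever_b":[.608,.2215,0]},"w12")
move(.608,.2215,.016,0)
```

```text
[0.6025 0.2158 0.1404] [ 3.141e+00 -1.000e-03  2.000e-03]
lever_b [ 0.6069  0.2224 -0.0157] iou 0.796
t22.7 shift cm [ 0.53 -0.58 12.49] turn 0.1 yaw 0.002 j6 1.82
```

View pics/w12.png

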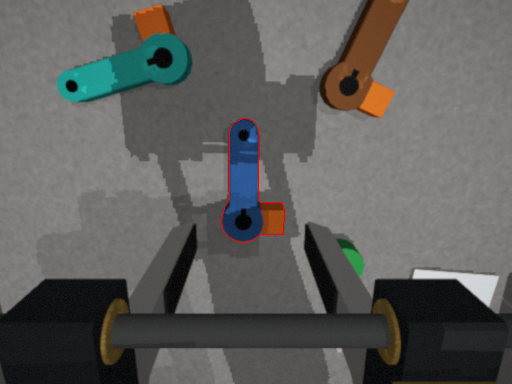

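Request:
servo_tool:
  targets:
    - [0.4,-0.66,4,1]
    - [0.4,-0.66,8,1]
    - [0.4,-0.66,11,1]
    - [0.4,-0.66,12.2,1]
    - [0.4,-0.66,12.3,1]
    - [0.4,-0.66,12.3,1]
    - [0.4,-0.66,12.3,1]

```text
time: 23.58
tool_pos: [0.6072, 0.2242, 0.019]
ee_rot: [-3.141, -0.003, -0.013]
wrist_force: [0.3, 0.5, -0.6]
width: 0.0648
finger_force: 0.0
```

Request:
servo_tool:
  targets:
    - [0,0,0,0]
    - [0,0,0,0]
    - [0,0,0,0]
    - [0,0,0,0]
    - [0,0,0,0]
    - [0,0,0,0]
  claw: 255

```text
time: 24.32
tool_pos: [0.6059, 0.2237, 0.0169]
ee_rot: [3.141, 0.0, -0.013]
wrist_force: [-0.3, -1.5, 0.7]
width: 0.0257
finger_force: 30.0
```

Run:
```python
from h import *
print(get_obs()["tool_pos"]);move(.406,-.2445,.08,.285)
```

```text
[0.60591373 0.22369658 0.01692691]
t24.3 shift cm [-19.36  47.08  -6.31] turn -17.1 yaw -0.013 j6 1.85
```

Request:
servo_tool:
  targets:
    - [0,0,-5,0]
    - [-1,3,-8,0]
    - [-3.4,8.5,-8.5,-6]
    - [-5.8,14,-8.5,-12]
    - [-8.2,19.8,-8.5,-17]
    - [-10.6,25.5,-8.5,-17]
    - [-13,31.3,-8.5,-17]
    - [-15.4,37,-8.5,-17]

```text
time: 25.32
tool_pos: [0.4459, -0.1453, 0.1018]
ee_rot: [3.142, -0.0, 0.284]
wrist_force: [0.7, -0.4, -1.8]
width: 0.0254
finger_force: 30.0
```

Run:
```python
from h import *
move(.406,-.2445,.085,.285)
```

```text
t25.3 shift cm [-6.6   8.4   1.68] turn -0.1 yaw 0.284 j6 0.85
```

Request:
servo_tool:
  targets:
    - [-3.3,4.2,0.5,0]
    - [-6.6,8.4,1.5,0]
    - [-6.6,8.4,1.5,0]
    - [-6.6,8.4,1.5,0]
    - [-6.6,8.4,1.5,0]

```text
time: 25.95
tool_pos: [0.4077, -0.242, 0.0871]
ee_rot: [-3.141, -0.0, 0.285]
wrist_force: [0.2, -0.1, -2.1]
width: 0.0258
finger_force: 30.0
```

Run:
```python
from h import *
part=held("lever_b",get_obs()["tool_pos"][2]-.0169,"w13")
im=cv2.imread("pics/w13.png");g=im[:,:,2].astype(int);cam=camera_model("wrist")
for x in(200,215,230,285,300,310): c=g[105:135,x];print(x,105+np.argmax(np.diff(c)),end=" ")
for y in(126,132,140,155,180): r=g[y,170:340];d=np.diff(r);print(y,170+np.argmax(d[:50]),170+110+np.argmin(d[110:]),end=" ")
v=im.max(2);pts=[]
for x in range(236,280):
    ys=np.where(v[122:150,x]<45)[0]
    if len(ys): pts.append((x,122+ys[0]-.5))
print(pts)
w=np.array([unP(cam,p,.005)[:2] for p in pts])
from scipy.optimize import least_squares
r=least_squares(lambda c:np.hypot(*(w-c).T)-.013,w.mean(0)-[.01,0],loss="soft_l1",f_scale=.0005)
print(r.cost,"pad origin from tip",r.x-.042*np.array([np.cos(.287),np.sin(.287)]))
```

```text
[ 0.4077 -0.242   0.0871] 0.2851790764546336
lever_b [ 0.4082 -0.2412  0.2875] 0.9532304989844651
200 120 215 120 230 119 285 118 300 117 310 117 126 191 316 132 192 315 140 192 315 155 194 315 180 195 314 [(243, np.float64(138.5)), (244, np.float64(137.5)), (245, np.float64(136.5)), (246, np.float64(136.5)), (247, np.float64(135.5)), (248, np.float64(135.5)), (249, np.float64(134.5)), (250, np.float64(134.5)), (251, np.float64(134.5)), (252, np.float64(134.5)), (253, np.float64(134.5)), (254, np.float64(133.5)), (255, np.float64(133.5)), (256, np.float64(134.5)), (257, np.float64(134.5)), (258, np.float64(134.5)), (259, np.float64(134.5)), (260, np.float64(135.5)), (261, np.float64(135.5)), (262, np.float64(135.5)), (263, np.float64(136.5)), (264, np.float64(137.5)), (265, np.float64(138.5)), (266, np.float64(139.5)), (267, np.float64(140.5)), (268, np.float64(142.5)), (269, np.float64(143.5))]
6.425720667065237e-07 pad origin from tip [ 0.40479582 -0.24507769]
```

View pics/w13v.png

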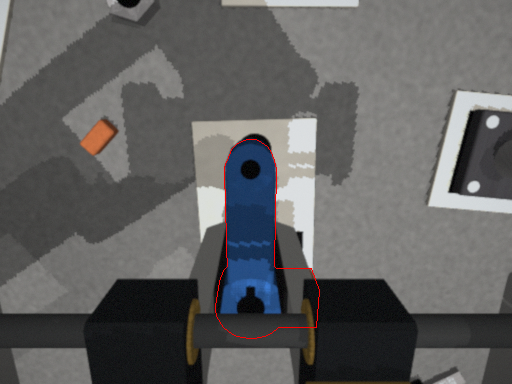

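Run:
```python
from h import *
part=np.array([.4082,-.2412,.2875])
c,y=padtop((192,120.7),(316.3,117.4),0);delta(part,c,y)
tip=np.array([.4048,-.24508])+.042*np.array([np.cos(.287),np.sin(.287)])
for yy in(.30,y): print(tip-.042*np.array([np.cos(yy),np.sin(yy)]))
delta(part,tip-.042*np.array([np.cos(y),np.sin(y)]),y)
```

```text
width 0.09304028190344837 pad [ 0.4064 -0.2464] 0.3119
shift cm -0.3151986837700249 0.44668239828136447 turn -1.3977334601525382
[ 0.40495796 -0.24560265]
[ 0.40510843 -0.24607904]
shift cm -0.4340639660831416 0.38107259405516913 turn -1.3977334601525382
```

Request:
servo_tool:
  targets:
    - [-0.37,0.4,2,-1.4]
    - [-0.37,0.4,4,-1.4]
    - [-0.37,0.4,5.5,-1.4]
    - [-0.37,0.4,6.2,-1.4]
    - [-0.37,0.4,6.2,-1.4]
    - [-0.37,0.4,6.3,-1.4]
    - [-0.37,0.4,6.4,-1.4]
    - [-0.37,0.4,6.4,-1.4]

```text
time: 27.0
tool_pos: [0.4049, -0.2482, 0.0234]
ee_rot: [3.141, -0.0, 0.308]
wrist_force: [0.4, 1.1, -1.8]
width: 0.0257
finger_force: 30.0
```

Request:
servo_tool:
  targets:
    - [0,0,0.1,0]
    - [0,0,0.1,0]

```text
time: 27.25
tool_pos: [0.4047, -0.248, 0.022]
ee_rot: [3.142, 0.0, 0.308]
wrist_force: [-0.5, 0.2, -2.3]
width: 0.0259
finger_force: 30.0
```

Request:
servo_tool:
  targets:
    - [0.1,-0.08,0,0]
    - [0.1,-0.08,0.1,0]
    - [0.1,-0.08,0.15,0]

```text
time: 27.62
tool_pos: [0.4056, -0.2468, 0.0219]
ee_rot: [3.142, -0.0, 0.308]
wrist_force: [-2.7, 2.4, 9.0]
width: 0.0257
finger_force: 30.0
```

Request:
servo_tool:
  targets:
    - [0,0,0,0]
    - [0,0,0,0]
    - [0,0,0,0]
    - [0,0,-3,0]
    - [0,0,-8,0]
    - [-1,0,-14,0]
    - [-5,0,-18,0]
    - [-5,0,-18,0]
  claw: 80

```text
time: 28.62
tool_pos: [0.3581, -0.2641, 0.2049]
ee_rot: [3.133, -0.004, 0.305]
wrist_force: [0.1, 0.1, -0.0]
width: 0.0642
finger_force: 0.0
```

Request:
servo_tool:
  targets:
    - [0,0,0,0]
    - [0,0,0,0]

```text
time: 28.88
tool_pos: [0.3575, -0.2611, 0.1983]
ee_rot: [-3.138, 0.002, 0.308]
wrist_force: [-0.2, -0.3, 0.1]
width: 0.0647
finger_force: 0.0
```

Run:
```python
from h import *
im=snapshot("wrist");t=snapshot("top");cv2.imwrite("pics/t2.png",t)
a=cv2.resize(im,(600,450),interpolation=cv2.INTER_CUBIC)[0:300]
b=cv2.resize(t[125:270,235:425],None,fx=600/190,fy=600/190,interpolation=cv2.INTER_CUBIC)[:300]
b=cv2.resize(t[135:265,240:425],(427,300),interpolation=cv2.INTER_CUBIC)
o=np.zeros((600,600,3),np.uint8);o[:300]=a;o[300:,:427]=b;cv2.imwrite("pics/final.png",o)
```

```text
(no output)
```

View pics/final.png

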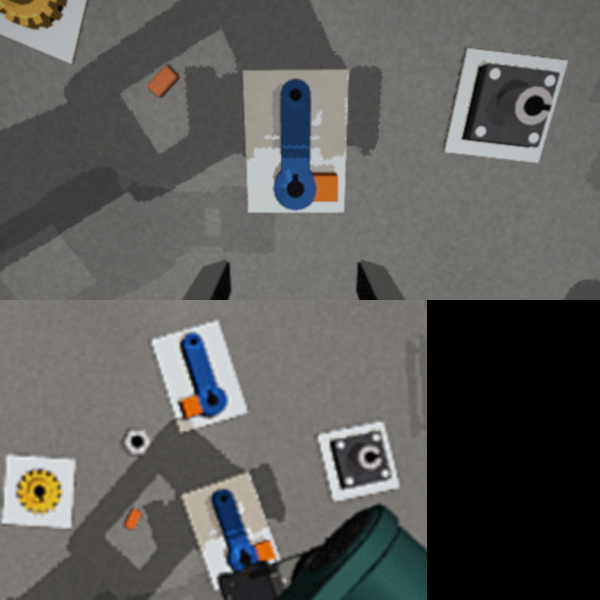

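Run:
```python
from h import *
t=cv2.imread("pics/t2.png");cam=camera_model("top")
def go(n,p0,off,m,cam=cam,d=15):
    m=m&(cv2.dilate(render(cam,n,p0,1,m.shape,off),np.ones((d,d)))>0);p,i=fit(cam,n,filled(m),p0,4,off);print(n,p.round(4),round(i,3))
go("gear",[.4628,.0039,0],.005,colmask(t,"gear"),d=5)
go("gear_pad",[.4628,.0039,-.087],0,colmask(t,"gear_pad"),d=7)
dk=(t.max(2)<120)&(t.max(2)>0);hub=np.ones((5,5),np.uint8)
m=cv2.morphologyEx((near(dk,P(cam,[[.4967,-.4167,.017]])[0],17)).astype(np.uint8),cv2.MORPH_CLOSE,np.ones((9,9)))>0
m&=render(cam,"flange_pad",[.4967,-.4167,.1935],1,m.shape)>0
go("flange",[.4967,-.4167,.19],.005,m,d=7);go("flange_pad",[.4967,-.4167,.1935],0,colmask(t,"flange_pad"),d=7)
go("lever_a",[.6123,-.2094,.285],.005,colmask(t,"lever_a"),d=7)
w=camera_model("wrist");im=snapshot("wrist")
go("lever_b",[.405,-.246,.31],.005,colmask(im,"lever_b"),w,9)
h=filled(((im.min(2)>85)&near(np.ones(im.shape[:2],bool),P(w,[[.405,-.246,.005]])[0],85)))
r=cv2.minAreaRect(np.argwhere(h)[:,::-1].astype(np.float32));b=cv2.boxPoints(r);q=np.array([unP(w,p,.005)[:2] for p in b]);print(q.mean(0).round(4),np.linalg.norm(np.diff(q,axis=0),axis=1).round(3),[np.arctan2(*(q[i+1]-q[i])[::-1]).round(3) for i in range(3)])
```

```text
gear [0.4621 0.003  0.2996] 0.93
gear_pad [ 0.4631  0.0043 -0.0853] 0.962
flange [ 0.4971 -0.4169  0.1979] 0.761
flange_pad [ 0.4968 -0.4169  0.1982] 0.96
lever_a [ 0.6128 -0.211   0.2812] 0.833
lever_b [ 0.4059 -0.2456  0.3038] 0.776
[ 0.3977 -0.2573] [0.179 0.155 0.188] [np.float64(-0.14), np.float64(-1.623), np.float64(3.122)]
```

All parts lie within about 2 mm of their outlines, and the gripper is clear, so I am handing the job in.

```bash
python3 -c "
from bench import *
print(close_job())"
```

```text
the job is handed in; nothing more can be done
None
```

The gear, the flange and both levers are each on their own pad, and the job is handed in at about 29 s of robot time. The gear and flange measured within about 2 mm of their pads, and the levers agree with my earlier pad readings to about 2 mm; lever_b's last pad check failed. I viewed 16 pictures, over the limit of 14.

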